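Seat a sample cell and hold the sprung read arm over it

ROBOT

A 6-joint arm with a two-finger parallel gripper is mounted at the origin on a cart in front of the work surface, level with it; the furniture and walls round the work are solid. World frame = base frame: x ahead of the robot, y to its left, z up, the work surface at z = 0. Lengths are in m, angles in rad, forces in N, time in s.
With the tool pointing down it reaches from about 0.35 to 0.775 m from the base axis. Payload 5.5 kg.
Tool frame: the origin (TCP) lies midway between the tips of the shut fingers; the grasp point (between the pads) lies 19 mm behind it; z points along the fingers, y is the line along which they close (so a half turn about z gives the same grasp; the last joint's range is limited). The gripper opens to 85 mm and grips with 20 to 120 N. Pads are 22 mm wide; open, the fingers measure 114 mm over their backs; the gripper's body (76 mm by 85 mm) begins 54 mm behind the grasp point. The pads swing forward as they close: fully open they stand 13 mm farther back than shut.
Start: joints at [-1.241, 0.313, 0.046, 1.304, 0, 1.431], TCP at [0.26, -0.513, 0.231] pointing down, gripper open.
Joint ranges: [-2.76, 2.76], [-0.86, 1.69], [-1.03, 1.26], [-2.2, 2.34], [-1.47, 1.5], [-3.14, 3.14]. Speed limits (rad/s): [2.57, 2.57, 3.14, 3.14, 3.14, 3.14].

INTERFACE

Orientations are given as a unit quaternion [w, x, y, z].
In Python, from workcell import env gives the robot as it stands.
- The arm moves only by the tool move_arm, never from a script. Its argument "targets" is a list of rows, each a list of 3 entries, a list of its own where there are three numbers: the shift along the tool's x, y, z in mm, then the turn, a rotation vector about the tool's x, y, z in units of 10 degrees (1.0 is 10 degrees), then the closure, from -1 (fully open) to 1 (shut). In form: [[[dx, dy, dz], [ax, ay, az], gripper], ...]. A call has 1 to 5 rows; each row is the pose to reach, as a shift and turn from the pose commanded when the call began, along the tool's axes at that moment; what a row does not reach only later rows make up. A row lasts 1/8 s, in which the tool goes at most 62.5 mm and 10.7 degrees, less where a joint would pass 70% of its speed; a pose out of reach is approached as far as the arm can. A call with a gripper value outside its range is refused whole. The fingers move at their own pace and stop on an object; "squeeze" is the grip in N (left out, the last holds). Time passes only in rows, so rows that repeat a pose let the fingers close. It gives the time, the measured TCP pose, the force, the opening and the grip force at its end, in the units of the state.
- env.get_state(): the state, without advancing time (a new reading comes with each control period).
- env.read_camera(name): name is "scene" or "top"; returns a dict with "pixels" (400x640x3 uint8, red, green, blue), "fovy" (degrees; the focal length in pixels is half the picture's height over the tangent of half this angle, whatever the lens; pixels are square), "cx", "cy" (the principal point, pixels), "extrinsics" (4x4, takes a point from world to camera coordinates). Camera axes: x right, y up, looking along -z (the intrinsics and any distortion apply to the point x, -y, -z); pixel columns grow to the right and rows downward; lengths in m; the calibration is good to about 2 mm. A picture is of the moment at which its call begins. There is no depth.
- env.hand_in(): hands the job in; it is judged then, once.
Trained networks look in a picture, given as the dict that the camera call returned (one of the last four; its "shot" number tells which), for a name from the list of things; names that differ only in an ending like _2 or _b are one class to them, and where a whole thing is asked for, a point or a joint stands for the part that bears it (a point fixed in the world has none). Each returns a list of dicts, best first, with "confidence" (0 to 1); they miss things now and then, are a little off and sometimes report something else, mostly with a low value. They report only what shows in the picture. A call takes as long as a camera call. They do not tell look-alikes from the thing itself.
- env.spot_in(thing, picture): "centre" ([x, y, z] in m, in world coordinates, good to about 4 mm: the middle of the surface that is visible of it).
- env.regions_of(thing, picture): "mask" (400x640 bool, what is visible of it).
- env.landmark_of(thing, picture): "centre" ([x, y, z] in m, in world coordinates, good to about 4 mm: a listed point, or the origin of a listed thing).
The state is a dict: "clock": time; "joint_pos": joint angles; "qvel": joint speeds; "tau": joint torques, N m; "tcp_pos": TCP position; "orientation": TCP orientation; "wrist_force": force on the tool from outside, world axes, zero at the start; "ft_torque": the same for the moment, N m; "finger_gap": finger opening in m; "grip_force": force on a finger pad.
Only numpy, scipy, OpenCV 4.12 (cv2) and the standard library are available. Lean on these libraries where they do the work, as an engineer would, in place of code of your own. Each camera call takes 0.05 s, during which the arm holds its last target. There are 200 camera calls.

TASK

Put the blue sample cell into the recess of the white reader, window up, and press it down with the gripper until it is flush. Then swing the reader's sprung arm by its upright post all the way forward to its stop, over the cell, and finish while still holding it there against its spring (let go and it flies back); do not disturb the beaker, the dish or the dropper bottle.

Things in the scene. Friction and masses are not known exactly. Their poses are not given: they have to be found in the camera images.
- cell: the loose sample cell: a blue block 46 x 32 x 26 mm (x, y, z), a round amber window in its top, 50 to 115 g; origin at the centre of its underside, x along its length, z up; a half turn makes no difference
- reader: the fixed instrument: a white base 180 x 100 x 36 mm (x, y, z), standing on the worktop; origin at the centre of its underside. It holds the recess at (-53, 0) mm and the arm's pivot at (52, 0) mm in its frame. A red stop post and a black park post, each 26 mm high above the base top, stand beside the arm close to its pivot
- recess (a point): centre of the recess's mouth, in the plane of the base's top (36 mm above the worktop); axes as the reader's. The recess is 35 x 49 mm (reader's x, y: the cell's length lies along the reader's y) and 26 mm deep with a flat floor and a 2 mm lead-in edge: the flush cell's underside is 26 mm below this point and its top is level with the base
- pivot (a point): point on the vertical pivot axis of the arm, at the height of the base's top; 105 mm from the recess, along the reader's x
- post (a point): point on the axis of the upright grip post at the arm's free end, 105 mm from the pivot axis, 50 mm above the base's top; moves with the arm. Steel post, 14 mm in diameter, 45 mm tall, the topmost 6 mm an orange cap 18 mm across; this point is 22 mm above the black read head (44 x 40 mm, spanning 6 to 28 mm above the base's top) and 23 mm below the top of the cap
- swing_arm (a joint): angle of the sprung arm in rad: 0 parked (arm swung 1.10 rad aside, to the reader's -y side), growing clockwise seen from above as the arm swings towards the recess, 1.10 at the stop with the post straight above the recess. A torsion spring drives it back to 0: about 2.7 N at the post when parked, 7 N at the stop
- beaker: bystander: small clear glass beaker, 46 x 48 x 60 mm, origin at the centre of its underside; leave alone
- dish: bystander: clear petri dish with lid, 66 mm across, 32 mm high, origin at the centre of its underside; leave alone
- dropper: bystander: small dropper bottle with a black bulb, 34 mm across, 111 mm high, origin at the centre of its underside; leave alone
Mind the look-alikes: they are no part of the job. There is more than one size of the cell; the job needs the largest.

How it is judged:
On the way, in this order (a step that is already met when the one before it is completed fails the run):
1. the cell sits flush in the recess and is pressed down by the gripper with at least 2 N (z of cell in the frame of recess below -0.024 m and horizontal distance between cell and recess below 0.004 m and angle between the x axis of cell and the y axis of reader, either way round below 0.12 rad and angle between cell's own z axis and vertical below 0.06 rad and contact force between the fingers and cell above 2 N), for 0.1 s.
2. after that the gripper holds the arm forward at its stop (value of joint swing_arm above 1.04 rad and contact force between the fingers and swing_arm above 1.5 N), for 0.2 s.
At the end, for the whole second after the job is handed in: The cell lies flush in the recess (underside within 2 mm of the floor, centre within 4 mm, turned less than 0.12 rad, tilted less than 0.06 rad), no longer touched; the arm is at its stop (joint above 1.04 of 1.10 rad), held there by the gripper's fingers alone with at least 1.5 N (all of step 2 and z of cell in the frame of recess below -0.024 m and horizontal distance between cell and recess below 0.004 m and angle between the x axis of cell and the y axis of reader, either way round below 0.12 rad and angle between cell's own z axis and vertical below 0.06 rad and z of post in the frame of recess above 0.04 m and contact force between each of swing_arm, the fingers and cell below 0.5 N and not (contact force between swing_arm and beaker above 0.2 N or contact force between swing_arm and dish above 0.2 N or contact force between swing_arm and dropper above 0.2 N)); the arm keeps its last pose, push and grip.
It fails at once if the beaker is moved by more than 20 mm or tipped (distance of beaker from where it was at the start of the episode above 0.02 m or angle between beaker's own z axis and vertical above 0.35 rad).
It fails at once if the petri dish is moved by more than 20 mm or tipped (distance of dish from where it was at the start of the episode above 0.02 m or angle between dish's own z axis and vertical above 0.35 rad).
It fails at once if the dropper bottle is moved by more than 20 mm or tipped (distance of dropper from where it was at the start of the episode above 0.02 m or angle between dropper's own z axis and vertical above 0.35 rad).
It also fails if it takes over 59 s, if anything falls off the work surface, if the arm or the gripper's body presses on something with over 40 N, if the wrist force passes 120 N, or if a joint passes its speed limit or range.

## Working session

There is one attempt and no reset: what is moved stays moved. The work goes in short steps, Python scripts to look and compute and a tool call to move; the robot and the scene stay as the last step left them, time stands still between calls to the robot, and variables do not carry over. Pictures are saved under pics/ and viewed, at most 10 in all, crops included, and the job is handed in when it is done.

Besides the shell and the picture viewer there is one more tool, called by a JSON object that holds its "api" and its "payload", one argument or row to a line. move_arm: Moves the arm, as the interface text tells. Its arguments: {"type":"object","properties":{"targets":{"type":"array","items":{"type":"array"}},"squeeze":{"type":"number"}},"required":["targets"]}

```bash
mkdir -p pics; cat > h.py <<'E'
import numpy as np, cv2
from workcell import env
def save(p,n): cv2.imwrite('pics/'+n,cv2.cvtColor(p['pixels'],cv2.COLOR_RGB2BGR))
def f(p): return 200/np.tan(np.radians(p['fovy'])/2)
def ray(p,u,v,z):
    E=np.array(p['extrinsics']);R,t=E[:3,:3],E[:3,3];F=f(p)
    d=R.T@np.array([(u-p['cx'])/F,-(v-p['cy'])/F,-1]);c=-R.T@t
    return c+d*(z-c[2])/d[2]
def proj(p,X):
    E=np.array(p['extrinsics']);c=E[:3,:3]@np.array(X)+E[:3,3];F=f(p)
    return np.array([p['cx']+F*c[0]/-c[2],p['cy']-F*c[1]/-c[2]])
E
python3 - <<'E'
from h import *
np.set_printoptions(precision=4,suppress=True)
for n in ('scene','top'):
    p=env.read_camera(n);save(p,n+'1.png');print(n,{k:v for k,v in p.items() if k!='pixels'})
    for t in ('cell','reader','recess','pivot','post','beaker','dish','dropper'):
        for r in env.landmark_of(t,p)[:4]: print(t,np.array(r['centre']),round(r['confidence'],2),proj(p,r['centre']).round())
print(env.get_state())
E
```

```text
scene {'fovy': 45.0221701762427, 'cx': 308.2021561767174, 'cy': 198.07363429345133, 'extrinsics': array([[ 0.6323, -0.7747,  0.0074, -0.52  ],
       [ 0.3609,  0.3031,  0.882 , -0.2039],
       [-0.6855, -0.555 ,  0.4712, -0.9935],
       [ 0.    ,  0.    ,  0.    ,  1.    ]]), 'shot': 1}
cell [ 0.509  -0.4151 -0.001 ] 0.73 [362. 262.]
cell [ 0.4329 -0.3796 -0.0018] 0.66 [330. 271.]
cell [ 0.3669 -0.3962 -0.0004] 0.57 [317. 288.]
reader [ 0.6235  0.0123 -0.0048] 0.55 [263. 191.]
recess [0.5657 0.0207 0.0381] 0.58 [246. 184.]
pivot [0.6711 0.0053 0.0342] 0.62 [275. 175.]
post [ 0.6044 -0.078   0.0873] 0.74 [280. 173.]
beaker [ 0.5626 -0.2609  0.0006] 0.63 [323. 229.]
dish [ 0.4723 -0.1488  0.002 ] 0.67 [267. 228.]
dropper [ 0.6463 -0.4183  0.0028] 0.89 [394. 236.]
top {'fovy': 55.48464638638712, 'cx': 319.5142235158073, 'cy': 193.99614926844097, 'extrinsics': array([[ 0.0592, -0.9982,  0.0032, -0.2419],
       [ 0.9782,  0.0586,  0.199 , -0.5174],
       [-0.1988, -0.0087,  0.98  , -0.9042],
       [ 0.    ,  0.    ,  0.    ,  1.    ]]), 'shot': 2}
cell [ 0.4323 -0.3757  0.    ] 0.69
[... 245 characters left out ...]
139.]
beaker [ 0.5613 -0.2617  0.0021] 0.85 [339. 188.]
dish [ 0.4738 -0.1479  0.0005] 0.84 [294. 218.]
dropper [ 0.5615 -0.2649 -0.002 ] 0.52 [340. 188.]
dropper [ 0.6429 -0.419   0.0036] 0.49 [399. 161.]
{'clock': 0.9, 'joint_pos': array([-1.2406,  0.3131,  0.0461,  1.3036,  0.    ,  1.4312]), 'qvel': array([-0.0028, -0.0006,  0.0009, -0.0002, -0.0007,  0.0023]), 'tau': array([  0.0006, -48.045 ,  29.8812,   0.0003,   0.0001,  -0.    ]), 'tcp_pos': array([ 0.2603, -0.5128,  0.2314]), 'orientation': array([0.0001, 0.9725, 0.2327, 0.    ]), 'wrist_force': array([-0.0528, -0.6163,  0.068 ]), 'ft_torque': array([ 0.0022,  0.0067, -0.0168]), 'grip_force': 0.0, 'finger_gap': 0.08566961704916815}
```

View pics/top1.png

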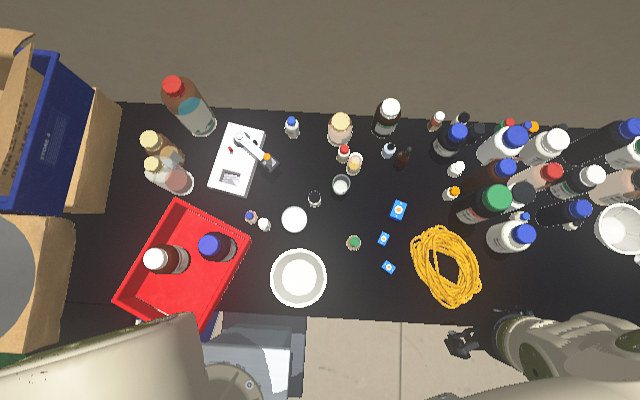

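View pics/scene1.png

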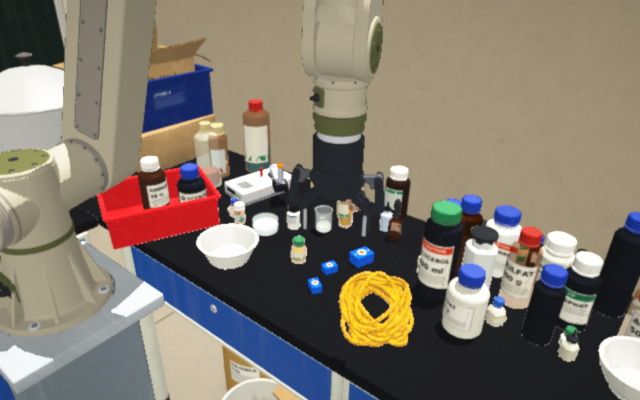

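Three blue look-alikes in the top view, at (398,210), (384,239) and (388,267). The one at (398,210) looks largest, so I'll check it in an enlarged crop, with the reader beside it.

```bash
python3 - <<'E'
from h import *
np.set_printoptions(precision=4,suppress=True)
p=env.read_camera('top');im=cv2.cvtColor(p['pixels'],cv2.COLOR_RGB2BGR)
a=cv2.resize(im[190:280,360:420],None,fx=6,fy=6,interpolation=cv2.INTER_CUBIC)
b=cv2.resize(im[110:200,200:280],None,fx=5,fy=5,interpolation=cv2.INTER_CUBIC)
c=np.zeros((540,770,3),np.uint8);c[:,:360]=a;c[:450,370:770]=b
cv2.imwrite('pics/crop1.png',c)
hsv=cv2.cvtColor(im,cv2.COLOR_BGR2HSV)
m=((hsv[...,0]>95)&(hsv[...,0]<125)&(hsv[...,1]>120)&(hsv[...,2]>90)).astype(np.uint8)
sub=np.zeros_like(m);sub[190:280,370:412]=m[190:280,370:412]
for ct in cv2.findContours(sub,0,2)[0]:
    if cv2.contourArea(ct)<30: continue
    ct=cv2.convexHull(ct)
    w=np.array([ray(p,u,v,0.026)[:2] for u,v in ct[:,0]],np.float32)*1000
    print(cv2.minAreaRect(w),cv2.minAreaRect(ct))
w=cv2.inRange(hsv,(0,0,170),(180,60,255));s=np.zeros_like(w);s[115:202,200:272]=w[115:202,200:272]
ct=max(cv2.findContours(s,0,2)[0],key=cv2.contourArea)
W=np.array([ray(p,u,v,0.036)[:2] for u,v in ct[:,0]],np.float32)*1000
r=cv2.minAreaRect(W);print('reader',r,cv2.boxPoints(r))
E
```

```text
((362.0188903808594, -392.00238037109375), (32.547828674316406, 23.588817596435547), 56.3790168762207) ((388.10003662109375, 266.70001220703125), (13.40000057220459, 9.399999618530273), 36.869895935058594)
((432.00653076171875, -377.3271789550781), (22.46333885192871, 33.16764450073242), 66.45533752441406) ((382.9000549316406, 238.20004272460938), (8.944271087646484, 12.969194412231445), 26.56505012512207)
((506.7091369628906, -412.1980895996094), (34.876922607421875, 51.83560562133789), 70.83615112304688) ((397.413818359375, 209.96551513671875), (13.741456031799316, 19.683704376220703), 21.801406860351562)
reader ((615.6447143554688, 5.4195098876953125), (118.56243896484375, 182.50587463378906), 78.2532730102539) [[514.2341 -34.0424]
 [692.9178 -71.198 ]
 [717.0554  44.8814]
 [538.3716  82.037 ]]
```

View pics/crop1.png

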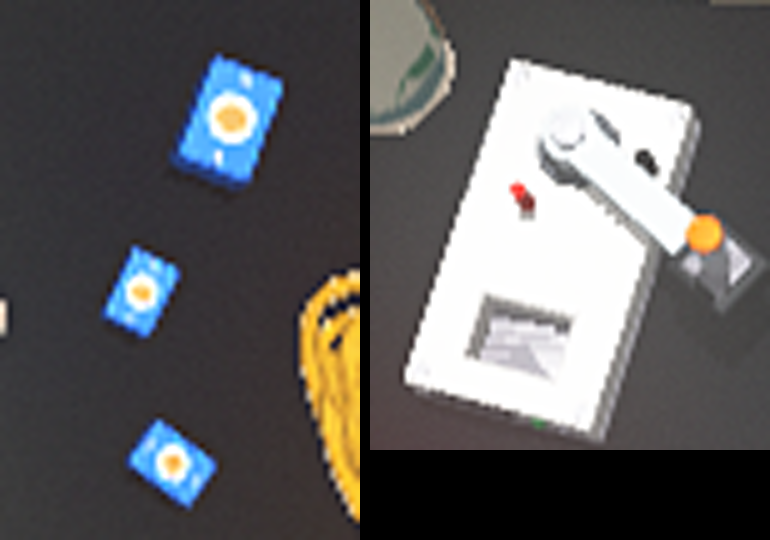

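The cell at (398,210) is the largest (about 50 x 33 mm, against about 32 x 23 for the other two), so it is the one meant. In the crop the reader's recess is at about (230,177), the post's orange cap at (267,157) and the red stop at (231,150). Next, the exact geometry.

```bash
python3 - <<'E'
from h import *
np.set_printoptions(precision=4,suppress=True)
p=env.read_camera('top')
R=lambda L,z:np.array([ray(p,u-.5,v-.5,z)[:2] for u,v in L])
rd=R([(228.4,122),(265,131),(245,197.2),(207,186.6)],.036)
def ang(a): return np.degrees(np.arctan2(a[1],a[0]))
print('reader',rd,rd.mean(0),'xdir',ang(rd[0]-rd[3]),ang(rd[1]-rd[2]), 'ydir',ang(rd[0]-rd[1]),ang(rd[3]-rd[2]))
rc=R([(200+(u-370)/5,110+v/5) for u,v in [(487,297),(573,317),(553,380),(467,355)]],.036)
print('recess',rc,rc.mean(0))
print('cap',R([(267,156.6)],.109),'pivot?')
c=R([(396.3,199.2),(407.2,203.3),(400.3,220),(390,215.8)],.026)
print('cell',c,c.mean(0),ang(c[0]-c[3]),ang(c[1]-c[2]))
s=env.read_camera('scene')
for q in (s,p):
  for r in env.landmark_of('cell',q)[:3]: print(np.array(r['centre']),r['confidence'])
  for t in ('recess','pivot','reader','post'):
    for r in env.landmark_of(t,q)[:1]: print(t,np.array(r['centre']),r['confidence'])
E
```

```text
reader [[ 0.7161  0.0444]
 [ 0.6968 -0.0549]
 [ 0.5158 -0.0197]
 [ 0.5375  0.0804]] [0.6166 0.0125] xdir -11.386349320181 -11.021918319508803 ydir 78.9965520472589 77.71695271992452
recess [[ 0.5855  0.0434]
 [ 0.5775 -0.0022]
 [ 0.5437  0.0047]
 [ 0.5542  0.0503]] [0.5652 0.0241]
cap [[ 0.6049 -0.078 ]] pivot?
cell [[ 0.5357 -0.4077]
 [ 0.5266 -0.436 ]
 [ 0.4822 -0.419 ]
 [ 0.4915 -0.3925]] [ 0.509  -0.4138] -19.044424496557806 -20.960567246048743
[ 0.5074 -0.4167 -0.0035] 0.66
[ 0.3612 -0.3938  0.0018] 0.49
[0.5668 0.0212 0.0363] 0.42
recess [0.5688 0.0197 0.036 ] 0.61
pivot [0.6698 0.005  0.0339] 0.93
reader [ 0.625   0.0136 -0.0039] 0.62
post [ 0.6016 -0.0774  0.0896] 0.75
[ 0.5072 -0.4134 -0.0036] 0.84
[ 0.3617 -0.3962 -0.0021] 0.52
[ 0.4329 -0.3764  0.0006] 0.43
recess [0.5659 0.0279 0.0396] 0.79
pivot [0.6733 0.0072 0.0385] 0.81
reader [0.6181 0.0111 0.0007] 0.82
post [ 0.6023 -0.0753  0.0854] 0.76
```

```bash
cat >> h.py <<'E'
from scipy.spatial.transform import Rotation as Ro
def go(pos,yaw):
    """shift (mm) and turn (10deg) from measured pose to pos, tool down, tool y at yaw deg"""
    s=env.get_state();q=np.array(s['orientation']);R=Ro.from_quat(q[[1,2,3,0]])
    y=np.radians(yaw);Y=np.array([np.cos(y),np.sin(y),0]);Z=np.array([0,0,-1.]);X=np.cross(Y,Z)
    T=Ro.from_matrix(np.stack([X,Y,Z],1))
    print('d',(R.inv().apply(np.array(pos)-s['tcp_pos'])*1000).round(1),'turn',np.degrees((R.inv()*T).as_rotvec()).round(1)/10)
    yv=R.as_matrix()[:,1];print('now',np.array(s['tcp_pos']).round(4),'yaw',np.degrees(np.arctan2(yv[1],yv[0])).round(2),'F',np.array(s['wrist_force']).round(1),'gap',round(s['finger_gap'],4),'t',s['clock'])
E
python3 -c "
from h import *
go((.509,-.4138,.10),-110)"
```

```text
d [266.5  24.3 131.3] turn [ 0.   -0.    4.69]
now [ 0.2603 -0.5128  0.2313] yaw -63.08 F [-0.3 -0.6 -0.1] gap 0.0852 t 1.55
```

{"api": "move_arm", "payload": {
  "targets": [
    [[54, 5, 10], [0, 0, 0.94], -1],
    [[107, 10, 35], [0, 0, 1.88], -1],
    [[160, 15, 70], [0, 0, 2.82], -1],
    [[214, 20, 100], [0, 0, 3.76], -1],
    [[267, 24, 131], [0, 0, 4.69], -1]
  ]
}}

```text
clock: 2.17
tcp_pos: [0.511, -0.4127, 0.0995]
orientation: [0.0, 0.984, -0.176, 0.0]
wrist_force: [-0.2, -0.7, -0.2]
finger_gap: 0.0855
grip_force: 0.0
```

{"api": "move_arm", "payload": {
  "targets": [
    [[0, 0, 0], [0, 0, 0], -1],
    [[0, 0, 0], [0, 0, 0], -1]
  ]
}}

```text
clock: 2.42
tcp_pos: [0.5092, -0.4132, 0.1002]
orientation: [0.0, 0.985, -0.173, -0.0]
wrist_force: [-0.2, 0.0, 0.2]
finger_gap: 0.0852
grip_force: 0.0
```

```bash
python3 -c "
from h import *
go((.509,-.4138,.012),-110)
p=env.read_camera('top');cv2.imwrite('pics/g1.png',cv2.resize(cv2.cvtColor(p['pixels'],4)[150:270,330:490],None,fx=4,fy=4,interpolation=2))"
```

```text
d [ 0.1  0.6 88.2] turn [0.   0.   0.01]
now [ 0.5092 -0.4132  0.1002] yaw -109.88 F [-0.2  0.   0.2] gap 0.0852 t 2.425
```

View pics/g1.png

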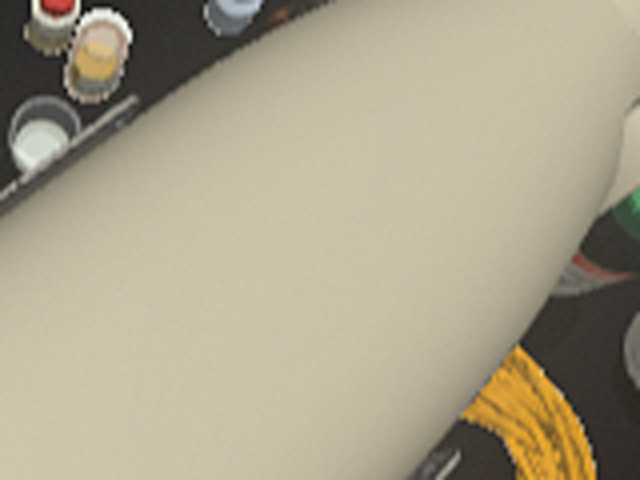

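The picture shows the arm hiding the cell from the top camera, so I'll grasp on the measured pose. The cell has ample finger clearance.

{"api": "move_arm", "payload": {
  "targets": [
    [[0, 1, 30], [0, 0, 0], -1],
    [[0, 1, 60], [0, 0, 0], -1],
    [[0, 1, 89], [0, 0, 0], -1],
    [[0, 1, 89], [0, 0, 0], 1],
    [[0, 1, 89], [0, 0, 0], 1]
  ],
  "squeeze": 40
}}

```text
clock: 3.1
tcp_pos: [0.5089, -0.4158, 0.0133]
orientation: [0.001, 0.985, -0.174, 0.001]
wrist_force: [0.7, 1.1, 0.7]
finger_gap: 0.0516
grip_force: 0.0
```

{"api": "move_arm", "payload": {
  "targets": [
    [[0, 0, 0], [0, 0, 0], 1],
    [[0, 0, 0], [0, 0, 0], 1],
    [[0, 0, 0], [0, 0, 0], 1],
    [[0, 0, 0], [0, 0, 0], 1]
  ]
}}

```text
clock: 3.6
tcp_pos: [0.5099, -0.4157, 0.0138]
orientation: [0.002, 0.985, -0.174, 0.002]
wrist_force: [-1.2, -0.6, 6.5]
finger_gap: 0.031
grip_force: 41.6
```

{"api": "move_arm", "payload": {
  "targets": [
    [[0, 0, -20], [0, 0, 0], 1],
    [[0, 0, -60], [0, 0, 0], 1],
    [[0, 0, -110], [0, 0, 0], 1],
    [[0, 0, -160], [0, 0, 0], 1],
    [[0, 0, -160], [0, 0, 0], 1]
  ]
}}

```text
clock: 4.22
tcp_pos: [0.5112, -0.4164, 0.1776]
orientation: [0.003, 0.985, -0.173, 0.004]
wrist_force: [1.2, -0.4, -1.3]
finger_gap: 0.0309
grip_force: 40.9
```

```bash
python3 -c "
from h import *
go((.565,.0229,.17),-11.3)
p=env.read_camera('scene');c=cv2.cvtColor(p['pixels'],4)[130:290,230:440];cv2.imwrite('pics/g2.png',cv2.resize(c,None,fx=3.5,fy=3.5,interpolation=2))
print(proj(p,env.get_state()['tcp_pos']))
for r in env.landmark_of('cell',p): print(r)"
```

```text
d [ -99.5 -431.3    4.7] turn [ 0.07 -0.02 -9.87]
now [ 0.5112 -0.4164  0.1776] yaw -109.96 F [ 1.2 -0.4 -1.3] gap 0.0309 t 4.225
[367.03223472 194.15283296]
{'centre': [0.5105, -0.4179, 0.1622], 'confidence': 0.86}
{'centre': [0.4307, -0.3804, -0.0037], 'confidence': 0.74}
{'centre': [0.3611, -0.3941, 0.0021], 'confidence': 0.58}
{'centre': [0.5709, 0.0192, 0.037], 'confidence': 0.31}
```

View pics/g2.png

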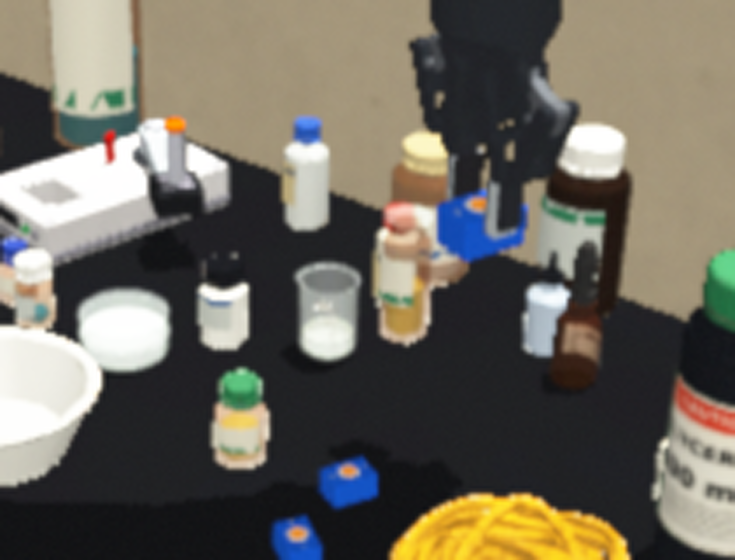

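{"api": "move_arm", "payload": {
  "targets": [
    [[-10, -43, -10], [0, 0, -0.98], 1],
    [[-20, -86, -20], [0, 0, -1.96], 1],
    [[-30, -129, -20], [0, 0, -2.94], 1],
    [[-40, -172, -20], [0, 0, -3.92], 1],
    [[-50, -216, -20], [0, 0, -4.93], 1]
  ]
}}

```text
clock: 4.95
tcp_pos: [0.5347, -0.1922, 0.1893]
orientation: [-0.001, 0.967, 0.256, -0.001]
wrist_force: [1.3, -0.3, -0.3]
finger_gap: 0.0306
grip_force: 40.8
```

```bash
python3 -c "
from h import *
go((.565,.0229,.15),-11.3)"
```

```text
d [ 132.8 -171.8   39.6] turn [-0.02  0.   -4.91]
now [ 0.5347 -0.1922  0.1893] yaw -60.36 F [ 1.3 -0.3 -0.3] gap 0.0306 t 4.95
```

{"api": "move_arm", "payload": {
  "targets": [
    [[27, -34, 0], [0, 0, -0.98], 1],
    [[53, -69, 0], [0, 0, -1.96], 1],
    [[80, -103, 0], [0, 0, -2.94], 1],
    [[106, -138, 10], [0, 0, -3.92], 1],
    [[133, -172, 25], [0, 0, -4.91], 1]
  ]
}}

```text
clock: 5.58
tcp_pos: [0.5667, 0.0225, 0.1646]
orientation: [-0.001, 0.773, 0.634, -0.001]
wrist_force: [0.1, -0.2, -0.9]
finger_gap: 0.0309
grip_force: 40.8
```

{"api": "move_arm", "payload": {
  "targets": [
    [[0, 0, 20], [0, 0, 0], 1],
    [[0, 0, 50], [0, 0, 0], 1],
    [[0, 0, 50], [0, 0, 0], 1]
  ]
}}

```text
clock: 5.95
tcp_pos: [0.564, 0.0216, 0.1124]
orientation: [-0.003, 0.775, 0.632, -0.003]
wrist_force: [-0.8, 0.8, -1.4]
finger_gap: 0.0308
grip_force: 40.8
```

```bash
python3 -c "
from h import *
go((.565,.0229,.1),-11.3)
p=env.read_camera('scene');a=cv2.resize(cv2.cvtColor(p['pixels'],4)[110:210,205:305],None,fx=4,fy=4,interpolation=2)
for r in env.landmark_of('cell',p)[:2]: print(r)
p=env.read_camera('top');b=cv2.resize(cv2.cvtColor(p['pixels'],4)[110:210,190:290],None,fx=4,fy=4,interpolation=2)
for r in env.landmark_of('cell',p)[:2]: print(r)
cv2.imwrite('pics/g3.png',np.hstack([a,b]))
"
```

```text
d [ 1.5  0.8 12.4] turn [-0.05  0.01 -0.03]
now [0.564  0.0216 0.1124] yaw -11.56 F [-0.8  0.8 -1.4] gap 0.0308 t 5.95
{'centre': [0.4326, -0.3792, -0.0034], 'confidence': 0.73}
{'centre': [0.5637, 0.0189, 0.0986], 'confidence': 0.71}
{'centre': [0.4332, -0.3732, -0.0012], 'confidence': 0.67}
{'centre': [0.5651, 0.0208, 0.0986], 'confidence': 0.65}
```

View pics/g3.png

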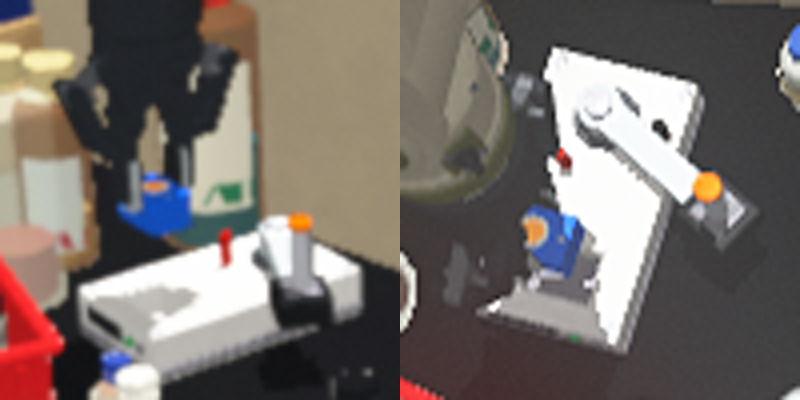

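The cell hangs upright and square over the reader (scene crop (155,205), top crop (553,243)). Next I'll measure the amber window against the recess.

```bash
python3 -c "
from h import *
np.set_printoptions(precision=4,suppress=True)
for n,(r0,r1,c0,c1) in (('scene',(145,175,230,262)),('top',(150,190,215,240))):
    p=env.read_camera(n);h=cv2.cvtColor(p['pixels'],cv2.COLOR_RGB2HSV)
    m=np.zeros((400,640),bool);s=h[r0:r1,c0:c1];m[r0:r1,c0:c1]=(s[...,0]>5)&(s[...,0]<28)&(s[...,1]>90)&(s[...,2]>120)
    v,u=np.nonzero(m);b=(u.min(),u.max(),v.min(),v.max())
    print(n,len(u),b,ray(p,u.mean(),v.mean(),env.get_state()['tcp_pos'][2]+.012))
    print(proj(p,(.565,.0233,.036)))
p=env.read_camera('scene');print(env.landmark_of('recess',p)[:1])
"
```

```text
scene 7 (np.int64(243), np.int64(246), np.int64(154), np.int64(155)) [0.566  0.0195 0.1293]
[244.91 184.45]
top 24 (np.int64(221), np.int64(225), np.int64(164), np.int64(169)) [0.5676 0.0177 0.1294]
[229.7802 177.0288]
[{'centre': [0.5706, 0.0183, 0.035], 'confidence': 0.81}]
```

```bash
python3 -c "
from h import *
go((.5654,.0255,.056),-11.3)"
```

```text
d [ 4.1 -3.7 61.2] turn [ 0.01 -0.   -0.03]
now [0.5681 0.0207 0.1172] yaw -11.6 F [ 0.2 -0.2 -0.8] gap 0.0312 t 6.35
```

{"api": "move_arm", "payload": {
  "targets": [
    [[4, -4, 20], [0, 0, 0], 1],
    [[4, -4, 40], [0, 0, 0], 1],
    [[4, -4, 58], [0, 0, 0], 1],
    [[4, -4, 61], [0, 0, 0], 1],
    [[4, -4, 61], [0, 0, 0], 1]
  ]
}}

```text
clock: 6.98
tcp_pos: [0.5647, 0.0256, 0.0558]
orientation: [0.0, 0.775, 0.632, 0.0]
wrist_force: [0.5, -0.4, -0.1]
finger_gap: 0.0306
grip_force: 40.8
```

```bash
python3 -c "
from h import *
go((.5654,.0255,.046),-11.3)
p=env.read_camera('scene');a=cv2.resize(cv2.cvtColor(p['pixels'],4)[150:210,215:275],None,fx=6,fy=6,interpolation=2)
p=env.read_camera('top');b=cv2.resize(cv2.cvtColor(p['pixels'],4)[145:205,200:260],None,fx=6,fy=6,interpolation=2)
cv2.imwrite('pics/g4.png',np.hstack([a,b]))
go((.5654,.0255,.046),-11.3)"
```

```text
d [0.1 0.7 9.8] turn [ 0.    0.   -0.03]
now [0.5647 0.0256 0.0558] yaw -11.59 F [ 0.5 -0.4 -0.1] gap 0.0306 t 6.975
d [ 0.   0.2 10.3] turn [ 0.01 -0.   -0.03]
now [0.5652 0.0255 0.0563] yaw -11.59 F [-0.5 -1.1 -0.6] gap 0.0311 t 7.075
```

View pics/g4.png

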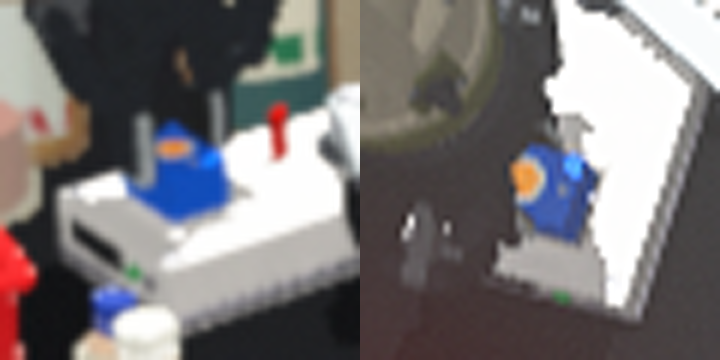

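The cell hovers about 6 mm over the recess and is aligned (scene crop (178,180), top crop (560,195)). I'll lower it and watch the force.

{"api": "move_arm", "payload": {
  "targets": [
    [[0, 0, 4], [0, 0, 0], 1],
    [[0, 0, 8], [0, 0, 0], 1],
    [[0, 0, 11], [0, 0, 0], 1],
    [[0, 0, 11], [0, 0, 0], 1]
  ]
}}

```text
clock: 7.58
tcp_pos: [0.5652, 0.0255, 0.0442]
orientation: [0.001, 0.775, 0.632, 0.0]
wrist_force: [3.4, 0.0, -3.1]
finger_gap: 0.0308
grip_force: 40.7
```

{"api": "move_arm", "payload": {
  "targets": [
    [[0, 1, 4], [0, 0, 0], 1],
    [[0, 1, 8], [0, 0, 0], 1],
    [[0, 1, 8], [0, 0, 0], 1]
  ]
}}

```text
clock: 7.95
tcp_pos: [0.5653, 0.0255, 0.0359]
orientation: [-0.0, 0.775, 0.632, -0.0]
wrist_force: [2.2, -0.6, -0.9]
finger_gap: 0.031
grip_force: 40.7
```

{"api": "move_arm", "payload": {
  "targets": [
    [[0, 0, 2], [0, 0, 0], 1],
    [[0, 0, 2], [0, 0, 0], -0.2],
    [[0, 0, 2], [0, 0, 0], -0.2],
    [[0, 0, -30], [0, 0, 0], -0.2],
    [[0, 0, -50], [0, 0, 0], 1]
  ]
}}

```text
clock: 8.57
tcp_pos: [0.5652, 0.0255, 0.0869]
orientation: [-0.0, 0.775, 0.632, -0.0]
wrist_force: [-0.2, -0.5, -0.8]
finger_gap: 0.0341
grip_force: 0.0
```

```bash
python3 -c "
from h import *
p=env.read_camera('scene');a=cv2.resize(cv2.cvtColor(p['pixels'],4)[150:210,215:275],None,fx=6,fy=6,interpolation=2)
for r in env.landmark_of('cell',p)[:3]: print(r)
p=env.read_camera('top');b=cv2.resize(cv2.cvtColor(p['pixels'],4)[145:205,200:260],None,fx=6,fy=6,interpolation=2)
for r in env.landmark_of('cell',p)[:3]: print(r)
cv2.imwrite('pics/g5.png',np.hstack([a,b]))
go((.565,.0233,.05),-11.3)"
```

```text
{'centre': [0.4316, -0.3811, -0.0031], 'confidence': 0.44}
{'centre': [0.3626, -0.3948, -0.0009], 'confidence': 0.43}
{'centre': [0.5655, 0.021, 0.009], 'confidence': 0.4}
{'centre': [0.4346, -0.3756, -0.0008], 'confidence': 0.56}
{'centre': [0.362, -0.3956, -0.0009], 'confidence': 0.53}
{'centre': [0.5643, 0.027, 0.0068], 'confidence': 0.52}
d [-2.2  0.3 35.9] turn [-0.    0.   -0.03]
now [0.5651 0.0255 0.0859] yaw -11.58 F [-0.8 -0.  -0.3] gap 0.0044 t 8.775
```

View pics/g5.png

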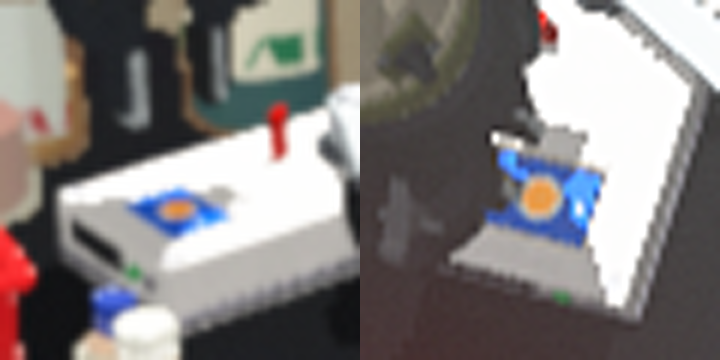

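The cell has dropped in and looks about flush, window up at scene crop (180,210). I'll press it with the shut fingers.

{"api": "move_arm", "payload": {
  "targets": [
    [[-2, 0, 25], [0, 0, 0], 1],
    [[-2, 0, 44], [0, 0, 0], 1],
    [[-2, 0, 50], [0, 0, 0], 1],
    [[-2, 0, 51], [0, 0, 0], 1],
    [[-2, 0, 51], [0, 0, 0], 1]
  ]
}}

```text
clock: 9.4
tcp_pos: [0.5626, 0.0237, 0.036]
orientation: [-0.001, 0.775, 0.632, -0.002]
wrist_force: [-8.3, 0.5, 16.6]
finger_gap: -0.0003
grip_force: 8.3
```

{"api": "move_arm", "payload": {
  "targets": [
    [[0, 0, 1], [0, 0, 0], 1],
    [[0, 0, 2], [0, 0, 0], 1],
    [[0, 0, 2], [0, 0, 0], 1]
  ]
}}

```text
clock: 9.78
tcp_pos: [0.5626, 0.0237, 0.036]
orientation: [-0.001, 0.775, 0.632, -0.001]
wrist_force: [-12.5, 0.1, 30.1]
finger_gap: -0.0002
grip_force: 15.1
```

Pressed at z = 0.036 with 30 N, so the cell is flush. Now retreat and go for the post.

{"api": "move_arm", "payload": {
  "targets": [
    [[0, 0, -20], [0, 0, 0], 1],
    [[0, 0, -60], [0, 0, -1], 1],
    [[0, 0, -112], [0, 0, -2], -1],
    [[0, 0, -112], [0, 0, -3], -1],
    [[0, 0, -112], [0, 0, -4], -1]
  ]
}}

```text
clock: 10.4
tcp_pos: [0.5649, 0.0236, 0.1454]
orientation: [0.0, 0.509, 0.861, 0.0]
wrist_force: [-0.0, -0.5, 0.5]
finger_gap: 0.0543
grip_force: 0.0
```

{"api": "move_arm", "payload": {
  "targets": [
    [[0, 0, 0], [0, 0, -1], -1],
    [[0, 0, 0], [0, 0, -2], -1],
    [[0, 0, 0], [0, 0, -3], -1],
    [[0, 0, 0], [0, 0, -4], -1],
    [[0, 0, 0], [0, 0, -5], -1]
  ]
}}

```text
clock: 11.02
tcp_pos: [0.5642, 0.0236, 0.1442]
orientation: [-0.001, 0.098, 0.995, -0.0]
wrist_force: [0.1, 0.4, 0.3]
finger_gap: 0.0853
grip_force: 0.0
```

```bash
python3 -c "
from h import *
np.set_printoptions(precision=4,suppress=True)
go((.603,-.079,.15),141.7)
for n in ('scene','top'):
  p=env.read_camera(n)
  for t in ('post','cell','pivot'):
    for r in env.landmark_of(t,p)[:3]: print(n,t,np.array(r['centre']),r['confidence'])
  h=cv2.cvtColor(p['pixels'],cv2.COLOR_RGB2HSV);c=proj(p,(.604,-.078,.109)).astype(int);r0,c0=c[1]-12,c[0]-12
  s=h[r0:r0+24,c0:c0+24];v,u=np.nonzero((s[...,0]>5)&(s[...,0]<20)&(s[...,1]>200)&(s[...,2]>150))
  print(len(u),ray(p,u.mean()+c0,v.mean()+r0,.107))
"
```

```text
d [-58.  -93.1  -5.9] turn [ 0.01 -0.01 -6.29]
now [0.5642 0.0236 0.1442] yaw 78.75 F [0.1 0.4 0.3] gap 0.0853 t 11.025
scene post [ 0.6023 -0.0773  0.0882] 0.87
scene cell [ 0.4337 -0.3804 -0.0017] 0.62
scene cell [ 0.3629 -0.3942 -0.0003] 0.6
scene cell [0.5652 0.0214 0.0076] 0.49
scene pivot [0.6714 0.004  0.0339] 0.87
12 [ 0.6125 -0.0686  0.107 ]
top post [ 0.6024 -0.0756  0.0877] 0.88
top post [ 0.6403 -0.4171  0.0008] 0.59
top post [0.6154 0.0139 0.0045] 0.28
top cell [ 0.4312 -0.3737  0.0002] 0.6
top cell [0.5633 0.0267 0.0077] 0.58
top cell [ 0.3601 -0.3929 -0.002 ] 0.58
top pivot [0.6693 0.0062 0.0379] 0.68
18 [ 0.6043 -0.0755  0.107 ]
```

{"api": "move_arm", "payload": {
  "targets": [
    [[-12, -18, -5], [0, 0, -1.05], -1],
    [[-24, -36, -6], [0, 0, -2.1], -1],
    [[-36, -55, -6], [0, 0, -3.15], -1],
    [[-48, -73, -6], [0, 0, -4.2], -1],
    [[-58, -91, -6], [0, 0, -5.25], -1]
  ]
}}

```text
clock: 12.05
tcp_pos: [0.6038, -0.078, 0.1513]
orientation: [0.0, -0.352, 0.936, -0.0]
wrist_force: [-0.1, -0.1, 1.1]
finger_gap: 0.0854
grip_force: 0.0
```

{"api": "move_arm", "payload": {
  "targets": [
    [[0, 0, 0], [0, 0, -1.04], -1],
    [[0, 0, 0], [0, 0, -1.04], -1]
  ]
}}

```text
clock: 12.3
tcp_pos: [0.6034, -0.0776, 0.1511]
orientation: [-0.0, -0.432, 0.902, 0.0]
wrist_force: [-0.1, -0.2, -0.1]
finger_gap: 0.085
grip_force: 0.0
```

```bash
python3 -c "
from h import *
go((.603,-.077,.068),141.7)"
```

```text
d [-0.2  0.7 83.1] turn [ 0.   -0.   -0.06]
now [ 0.6034 -0.0776  0.1511] yaw 141.13 F [-0.1 -0.2 -0.1] gap 0.085 t 12.3
```

{"api": "move_arm", "payload": {
  "targets": [
    [[0, 0, 30], [0, 0, 0], -1],
    [[0, 0, 60], [0, 0, 0], -1],
    [[0, 0, 82], [0, 0, 0], -1],
    [[0, 0, 82], [0, 0, 0], 1],
    [[0, 0, 82], [0, 0, 0], 1]
  ],
  "squeeze": 40
}}

```text
clock: 12.92
tcp_pos: [0.604, -0.0772, 0.0702]
orientation: [0.0, -0.432, 0.902, -0.0]
wrist_force: [0.7, 0.2, 0.6]
finger_gap: 0.0514
grip_force: 0.0
```

{"api": "move_arm", "payload": {
  "targets": [
    [[0, 0, 0], [0, 0, 0], 1],
    [[0, 0, 0], [0, 0, 0], 1],
    [[0, 0, 0], [0, 0, 0], 1],
    [[0, 0, 0], [0, 0, 0], 1]
  ]
}}

```text
clock: 13.42
tcp_pos: [0.6043, -0.0776, 0.0704]
orientation: [0.001, -0.433, 0.901, -0.001]
wrist_force: [0.2, -0.3, 6.4]
finger_gap: 0.0132
grip_force: 38.9
```

```bash
cat > arc.py <<'E'
from h import *
# arc about the pivot from the current TCP, in tool axes of now
P=np.array([.6676,.0023]);s=env.get_state();q=np.array(s['orientation']);R=Ro.from_quat(q[[1,2,3,0]])
t=s['tcp_pos'];d=t[:2]-P;print('radius',np.hypot(*d),'ang',np.degrees(np.arctan2(d[1],d[0]))%360, 'F',s['wrist_force'],s['finger_gap'],s['clock'])
a0=np.arctan2(d[1],d[0]);r=np.hypot(*d)
for k in (6,12,18,24,30,36):
    a=a0-np.radians(k);n=np.array([*(P+r*np.array([np.cos(a),np.sin(a)])),t[2]])
    print(k,(R.inv().apply(n-t)*1000).round(1))
go((.565,.0233,t[2]),78.7)
E
python3 arc.py
```

```text
radius 0.10189453212225702 ang 231.61180769322465 F [ 0.1500048  -0.26305072  6.38645468] 0.01317113568231042 13.425
6 [-0.5 10.7 -0. ]
12 [-2.1 21.2 -0. ]
18 [-4.8 31.5 -0.1]
24 [-8.6 41.5 -0.1]
30 [-13.4  51.   -0.1]
36 [-19.1  60.   -0.1]
d [-54.1  93.8  -0.2] turn [-0.01  0.01  6.26]
now [ 0.6043 -0.0776  0.0704] yaw 141.31 F [ 0.2 -0.3  6.4] gap 0.0132 t 13.425
```

{"api": "move_arm", "payload": {
  "targets": [
    [[-0.5, 11, 0], [0, 0, 0.6], 1],
    [[-2, 21, 0], [0, 0, 1.2], 1],
    [[-5, 32, 0], [0, 0, 1.8], 1],
    [[-8.6, 42, 0], [0, 0, 2.4], 1],
    [[-13.5, 51, 0], [0, 0, 3.0], 1]
  ]
}}

```text
clock: 14.05
tcp_pos: [0.5729, -0.0355, 0.0704]
orientation: [0.001, -0.183, 0.983, -0.001]
wrist_force: [0.5, -3.4, 5.4]
finger_gap: 0.0139
grip_force: 39.2
```

```bash
python3 arc.py
```

```text
radius 0.1019793642091834 ang 201.7787244900322 F [ 0.4892557  -3.39193214  5.44169816] 0.013912156314393015 14.05
6 [-0.4 10.7 -0. ]
12 [-2.  21.2 -0.1]
18 [-4.6 31.6 -0.1]
24 [-8.3 41.6 -0.1]
30 [-13.1  51.1  -0.1]
36 [-18.8  60.2  -0.1]
d [-13.8  57.7  -0.1] turn [-0.01  0.01  3.24]
now [ 0.5729 -0.0355  0.0704] yaw 111.11 F [ 0.5 -3.4  5.4] gap 0.0139 t 14.05
```

Halfway there. Continue to the stop.

{"api": "move_arm", "payload": {
  "targets": [
    [[-0.5, 11, 0], [0, 0, 0.6], 1],
    [[-2, 21, 0], [0, 0, 1.2], 1],
    [[-5, 32, 0], [0, 0, 1.8], 1],
    [[-8.3, 42, 0], [0, 0, 2.4], 1],
    [[-13, 51, 0], [0, 0, 3.0], 1]
  ]
}}

```text
clock: 14.68
tcp_pos: [0.5658, 0.0167, 0.0704]
orientation: [0.001, 0.078, 0.997, -0.001]
wrist_force: [-2.2, -3.1, 7.1]
finger_gap: 0.0136
grip_force: 39.4
```

```bash
python3 arc.py
```

```text
radius 0.10278712989023726 ang 171.97299088418663 F [-2.24515678 -3.14870509  7.05608311] 0.013564520571987319 14.675
6 [-0.4 10.8 -0. ]
12 [-1.9 21.4 -0. ]
18 [-4.6 31.8 -0.1]
24 [-8.3 41.9 -0.1]
30 [-13.   51.6  -0.1]
36 [-18.7  60.7  -0.1]
d [ 1.8  6.4 -0. ] turn [-0.01  0.01  0.24]
now [0.5658 0.0167 0.0704] yaw 81.11 F [-2.2 -3.1  7.1] gap 0.0136 t 14.675
```

{"api": "move_arm", "payload": {
  "targets": [
    [[0, 5, 0], [0, 0, 0.2], 1],
    [[0, 8, 0], [0, 0, 0.2], 1],
    [[0, 8, 0], [0, 0, 0.2], 1],
    [[0, 8, 0], [0, 0, 0.2], 1]
  ]
}}

```text
clock: 15.18
tcp_pos: [0.5669, 0.0234, 0.0704]
orientation: [0.0, 0.094, 0.996, -0.002]
wrist_force: [-2.7, -6.9, 8.5]
finger_gap: 0.0133
grip_force: 39.6
```

{"api": "move_arm", "payload": {
  "targets": [
    [[0, 2, 0], [0, 0, 0], 1],
    [[0, 3, 0], [0, 0, 0], 1],
    [[0, 3, 0], [0, 0, 0], 1]
  ]
}}

```text
clock: 15.55
tcp_pos: [0.5672, 0.0255, 0.0704]
orientation: [0.0, 0.094, 0.996, -0.003]
wrist_force: [-5.2, -9.3, 8.4]
finger_gap: 0.0134
grip_force: 39.8
```

{"api": "move_arm", "payload": {
  "targets": [
    [[0, 2, 0], [0, 0, 0], 1],
    [[0, 2, 0], [0, 0, 0], 1],
    [[0, 2, 0], [0, 0, 0], 1]
  ]
}}

```text
clock: 15.92
tcp_pos: [0.5672, 0.0257, 0.0703]
orientation: [-0.0, 0.095, 0.995, -0.004]
wrist_force: [-5.6, -15.8, 9.8]
finger_gap: 0.0131
grip_force: 40.6
```

The arm has stalled at the stop with the force rising to 16 N. One last look before handing in.

```bash
python3 -c "
from h import *
p=env.read_camera('scene');a=cv2.resize(cv2.cvtColor(p['pixels'],4)[120:220,200:300],None,fx=4,fy=4,interpolation=2)
p=env.read_camera('top');b=cv2.resize(cv2.cvtColor(p['pixels'],4)[110:210,190:290],None,fx=4,fy=4,interpolation=2)
cv2.imwrite('pics/g6.png',np.hstack([a,b]))
go((.565,.0233,.07),78.7)"
```

```text
d [ 1.8 -2.8  0.4] turn [-0.05  0.    0.04]
now [0.5673 0.0257 0.0704] yaw 79.08 F [ -5.2 -16.2   8.8] gap 0.0136 t 16.025
```

View pics/g6.png

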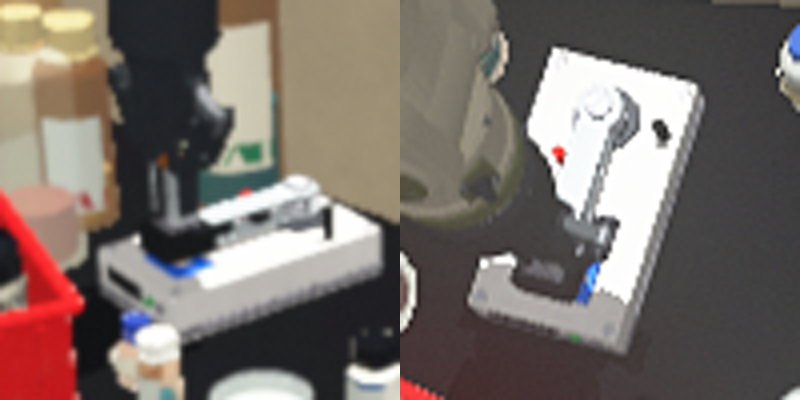

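The arm lies along the reader against the red stop (top crop (560,155)). The read head is over the flush blue cell (scene crop (175,262)), and the fingers hold the post.

```bash
python3 -c "
from h import *
print(env.hand_in())"
```

```text
the job is handed in; nothing more can be done
None
```

The job is handed in, with no verdict returned: the largest blue cell is in the recess, pressed flush with about 30 N, and the gripper is holding the arm at its stop over it, with the beaker, dish and dropper bottle left alone.

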